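# Show the round tin from the tea gift box

## Robot

A 7-joint arm with a two-finger parallel gripper is mounted at the origin on the work surface. World frame = base frame: x ahead of the robot, y to its left, z up, the work surface at z = 0. Lengths are in m, angles in degrees, forces in N, time in s.
With the tool pointing down it reaches from about 0.425 to 0.875 m from the base axis. Payload 4.7 kg.
Tool frame: the origin (TCP) lies midway between the tips of the shut fingers; the grasp point (between the pads) lies 19 mm behind it; z points along the fingers, y is the line along which they close (so a half turn about z gives the same grasp; the last joint's range is limited). The gripper opens to 87 mm and grips with 3 to 60 N. Pads are 19 mm wide; open, the fingers measure 117 mm over their backs; the gripper's body (75 mm by 190 mm) begins 51 mm behind the grasp point.
Start: joints at [-65.541, 18.392, -4.016, 83.108, 1.295, 78.541, -3.26], TCP at [0.261, 0.595, 0.223] pointing down, gripper open.
Joint ranges: [-163.93, 163.93], [-17.29, 119.83], [-79.2, 71.16], [3.27, 140.29], [-89.18, 269.18], [5.43, 117.66], [-154.24, 154.24]. Speed limits (degrees/s): [147.25, 147.25, 180, 180, 180, 180, 180].

## Interface

Orientations are given as [roll, pitch, yaw] about the fixed x, y, z axes, in that order (R = Rz(yaw) Ry(pitch) Rx(roll)).
In Python, from cell import env, viewer, boxes_of, masks_of gives the robot as it stands. The module is installed in compiled form; this text tells all that it offers.
- The arm moves only by the tool apply_moves, never from a script. Its argument "moves" is a list of rows, each a list of 7 numbers: the shift along the tool's x, y, z scaled (see below), then the turn, a rotation vector about the tool's x, y, z scaled (see below), then the opening, from 0 (shut) to 1 (fully open). A call has 1 to 20 rows; each row is the pose to reach, as a shift and turn from the pose commanded when the call began, along the tool's axes at that moment; what a row does not reach only later rows make up. The controller multiplies each number of a shift by 0.2 m and each number of a turn by 1.5 rad. A row lasts 1/10 s, in which the tool goes at most 50 mm and 8.59 degrees, less where a joint would pass 70% of its speed; a pose out of reach is approached as far as the arm can. A call with a number of a shift or a turn outside -1 to 1 is refused whole. A call with a gripper value outside its range is refused whole. The fingers move at their own pace and stop on an object; "grip_force" is the grip in N (left out, the last holds). Time passes only in rows, so rows that repeat a pose let the fingers close. It gives the time, the measured TCP pose, the force, the opening and the grip force at its end, in the units of the state.
- env.get_obs(): the state, without advancing time (a new reading comes with each control period).
- viewer.read_camera(name): name is "side" or "top" or "wrist"; returns the picture (420x560x3 uint8, red, green, blue); there is no depth.
- viewer.get_calibration(name): a dict with "fov_y" (degrees; the focal length in pixels is half the picture's height over the tangent of half this angle, whatever the lens; pixels are square), "cx", "cy" (the principal point, pixels), "position" and "orientation" of the camera in the world. Camera axes: x right, y up, looking along -z (the intrinsics and any distortion apply to the point x, -y, -z); pixel columns grow to the right and rows downward; lengths in m; the calibration is good to about 2 mm. A picture is of the moment at which its call begins: read the wrist's pose just before it. get_calibration takes no time and is no camera call; for the wrist camera it gives the pose at the moment of the call.
- env.sign_off(): hands the job in; it is judged then, once.
Trained networks look in the newest picture that a camera, given by its name, has taken for a name from the list of things; names that differ only in an ending like _2 or _b are one class to them, and where a whole thing is asked for, a point or a joint stands for the part that bears it (a point fixed in the world has none). Each returns a list of dicts, best first, with "conf" (0 to 1); they miss things now and then, are a little off and sometimes report something else, mostly with a low value. They report only what shows in the picture. A call takes as long as a camera call. They do not tell look-alikes from the thing itself.
- boxes_of(camera, target): "location" ([column, row] in pixels, amid what is visible of it).
- masks_of(camera, target): "pixels" (420x560 bool, what is visible of it) and "location" ([column, row] in pixels, amid what is visible of it).
The state is a dict: "time_s": time; "qpos": joint angles; "joint_velocities": joint speeds; "effort": joint torques, N m; "tool_pos": TCP position; "tool_rot": TCP orientation; "force": force on the tool from outside, world axes, zero at the start; "wrist_torque": the same for the moment, N m; "grip_width": finger opening in m; "grasp_force": force on a finger pad.
Only numpy, scipy, OpenCV 4.12 (cv2) and the standard library are available. Lean on these libraries where they do the work, as an engineer would, in place of code of your own. Each camera call takes 0.05 s, during which the arm holds its last target. There are 200 camera calls.

## Task

Swing the lid of the tea gift box up and over past vertical so that it stays open by itself. Then lift the round tin out of the box and set it down gently, upright, in the middle of the round display stand; leave the square tin in its place in the box and the lid open.

Things in the scene. Friction and masses are not known exactly. Their poses are not given: they have to be found in the camera images.
- lid_tab (a point): centre of the wooden tab on the gift box lid's front edge: 32 mm (x) by 24 (y) by 8 (z), 80 mm above the desk when shut, z then up, x level to rear. Hinge line: parallel to y, 166 mm along +x and 15 mm along -z (the point's own axes, which turn with the lid). Opening turns about +y, tab up and over to the rear, stop at 1.92 rad; 250 g, falls shut well short of vertical, rests on the stop past it
- round_tin_mid (a point): centre, half-way up, of the round metal tin, upright, 54 mm diameter, 70 mm high, 90 to 180 g. It stands under the shut lid in one of the box's two pockets (12 mm deep, floor 5 mm above the desk), which lie side by side (along the tab's y), centres 110 mm apart. Free room beside it: 40 mm to the tray's side walls, 50 mm to the other tin
- square_tin_mid (a point): centre, half-way up, of the square metal tin, 50 by 50 mm, 70 mm high, in the other pocket; it stays. The olive gift box is fixed on the desk: tray 150 mm deep (x) by 250 mm wide (y), 65 mm high, with walls 5 mm thick; with the lid shut 90 mm high
- stand_top (a point): centre of the top face of the round white display stand, a fixed disc 130 mm in diameter and 30 mm high, its top level (z up)
There are look-alikes about, which are no part of the job. Leave any turquoise look-alike of the part that bears stand_top alone.

How it is judged (in metres and radians):
On the way, in this order (a step that is already met when the one before it is completed fails the run):
1. the lid is swung past vertical (more than 95 degrees open) (angle between lid_tab's own z axis and vertical above 1.66 rad), for 0.2 s.
2. the round tin is lifted clear of the box (height (world z) of round_tin_mid above 0.102 m), for 0.1 s.
At the end, for the whole second after the job is handed in: The lid stands open, more than 95 degrees from shut; the round tin stands at rest and upright (within 10 degrees) on the round stand, its centre within 30 mm of the stand's; the square tin is within 20 mm of where it began (angle between lid_tab's own z axis and vertical above 1.66 rad and horizontal distance between round_tin_mid and stand_top below 0.03 m and z of round_tin_mid in the frame of stand_top between 0.028 and 0.042 m and angle between round_tin_mid's own z axis and vertical below 0.17 rad and linear speed of round_tin below 0.03 m/s and distance of square_tin_mid from where it was at the start of the episode below 0.02 m); the robot touches nothing.
It fails at once if the square tin is taken out of its place (moved more than 40 mm) (distance of square_tin_mid from where it was at the start of the episode above 0.04 m).
It fails at once if the round tin is dropped (falls free faster than 0.6 m/s, about 20 mm) (linear speed of round_tin above 0.6 m/s and contact force between the fingers and round_tin below 0.1 N).
It also fails if it takes over 61 s, if anything falls off the work surface, if the arm or the gripper's body presses on something with over 40 N, if the wrist force passes 120 N, or if a joint passes its speed limit or range.

## Working session

There is one attempt and no reset: what is moved stays moved. The work goes in short steps, Python scripts to look and compute and a tool call to move; the robot and the scene stay as the last step left them, time stands still between calls to the robot, and variables do not carry over. Pictures are saved under pics/ and viewed, at most 10 in all, crops included, and the job is handed in when it is done.

Besides the shell and the picture viewer there is one more tool, called after ">>>" in YAML: its name, and indented under it one key for each argument. apply_moves: Moves the arm, as the interface text tells. Shifts and turns lie within -1 to 1; 1 stands for 0.2 m of shift or 1.5 rad of turn. Its arguments: {"type":"object","properties":{"moves":{"type":"array","items":{"type":"array","items":{"type":"number","minimum":-1,"maximum":1}}},"grip_force":{"type":"number"}},"required":["moves"]}

```bash
mkdir -p pics
cat > h.py <<'E'
import numpy as np, cv2
from scipy.spatial.transform import Rotation as R
from cell import env, viewer, boxes_of, masks_of
def cal(n):
    return viewer.get_calibration(n)
def rot(o):
    o=np.array(o,float)
    return o if o.shape==(3,3) else (R.from_euler('xyz',o,degrees=True).as_matrix() if o.size==3 else R.from_quat(o).as_matrix())
def onplane(c,px,z):
    f=210/np.tan(np.radians(c['fov_y'])/2)
    d=rot(c['orientation'])@np.array([(px[0]-c['cx'])/f,-(px[1]-c['cy'])/f,-1])
    p=np.array(c['position']); return p+d*(z-p[2])/d[2]
def proj(c,P):
    f=210/np.tan(np.radians(c['fov_y'])/2)
    v=rot(c['orientation']).T@(np.array(P)-c['position'])
    return np.array([c['cx']+f*v[0]/-v[2],c['cy']-f*v[1]/-v[2]])
def snap(n,fn):
    im=viewer.read_camera(n); cv2.imwrite(fn,im[...,::-1]); return im
E
python3 - <<'E'
from h import *
for n in('top','side','wrist'):
    print(n,cal(n))
a=snap('top','pics/top0.png');b=snap('side','pics/side0.png')
for n in('top','side'):
    for t in('lid_tab','stand_top','round_tin_mid','square_tin_mid'):
        print(n,t,[(np.round(d['location']),round(d['conf'],2)) for d in boxes_of(n,t)])
print(env.get_obs())
E
```

```text
top {'fov_y': 42.628480400599805, 'cx': 276.1331032930093, 'cy': 211.82903014281214, 'position': array([0.29597783, 0.051167  , 1.16373918]), 'orientation': array([  7.9313054 ,   0.80171678, -91.67331788])}
side {'fov_y': 42.635706230039474, 'cx': 278.0703824360908, 'cy': 203.2710758332912, 'position': array([ 0.14959706, -0.67950861,  0.67165447]), 'orientation': array([ 52.20321324,   0.52010641, -23.56277677])}
wrist {'fov_y': 69.49475150308464, 'cx': 281.99023424365186, 'cy': 210.22363780246843, 'position': array([0.19686066, 0.62325663, 0.3849949 ]), 'orientation': array([-14.91379476,   0.0933454 ,  66.24889229])}
top lid_tab [(array([396., 164.]), 0.89)]
top stand_top [(array([214., 261.]), 0.94), (array([143., 176.]), 0.88), (array([230., 188.]), 0.84)]
top round_tin_mid []
top square_tin_mid []
side lid_tab [(array([392., 276.]), 0.91)]
side stand_top [(array([197., 194.]), 0.92)]
side round_tin_mid [(array([280., 183.]), 0.67)]
side square_tin_mid []
{'time_s': 0.5, 'qpos': array([-65.54205116,  18.39031445,  -4.01563013,  83.11070236,
         1.29373337,  78.54091525,  -3.25779569]), 'joint_velocities': array([ 0.02117601, -0.07260313, -0.06558322, -0.07592017, -0.01041478,
        0.02138817, -0.0947391 ]), 'effort': array([ 3.30808200e-05, -4.90609503e+01, -4.02369434e-01, -3.12464368e+01,
       -6.34791772e-02,  3.46692174e-02,  5.16347370e-05]), 'tool_pos': array([0.26077041, 0.5953927 , 0.22257706]), 'tool_rot': array([1.79996867e+02, 1.82766464e-03, 1.56352424e+02]), 'force': array([ 0.21101159, -0.95832526, -0.47170244]), 'wrist_torque': array([-0.02343765, -0.00869815,  0.03742557]), 'grasp_force': 0.0, 'grip_width': 0.08723813369430435}
```

View pics/top0.png

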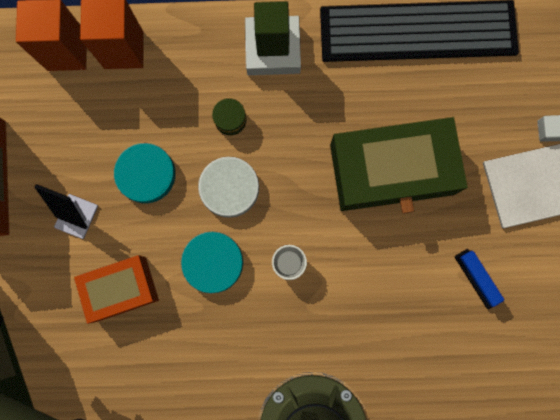

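View pics/side0.png

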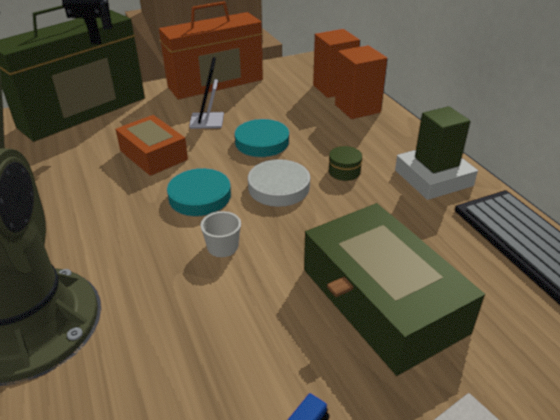

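The top view shows the olive box with its tab at (406,204), an orange box look-alike at (115,290), the white stand at (229,187), and turquoise look-alike discs at (145,173) and (213,262). A white block (272,45) and a cup (289,262) are also there. I choose the olive box and the white disc.

Run:
```python
from h import *
ims={n:viewer.read_camera(n) for n in('top','side')}
m=masks_of('top','lid_tab')[0]['pixels']; c=cal('top')
ct,_=cv2.findContours(m.astype(np.uint8),0,1); k=max(ct,key=cv2.contourArea)
print('poly',cv2.approxPolyDP(k,4,True)[:,0].tolist())
for n,(u,v) in(('top',(406,204)),('side',(341,286))):
    im=ims[n].astype(int); w=np.zeros(im.shape[:2],bool); w[v-14:v+15,u-14:u+15]=1
    t=(im[...,0]>1.5*im[...,1])&(im[...,0]>90)&w
    ys,xs=np.nonzero(t); px=(xs.mean(),ys.mean()); print(n,'tab',px,len(xs),onplane(cal(n),px,.084))
for n in('top','side'):
    for d in masks_of(n,'stand_top'):
        print(n,np.round(d['location']),ims[n][int(d['location'][1]),int(d['location'][0])],onplane(cal(n),d['location'],.028))
for d in masks_of('side','round_tin_mid'): print(d['location'],d['conf'])
s=np.hstack([cv2.resize(ims['top'][120:240,320:480],None,fx=2.5,fy=2.5,interpolation=2),cv2.resize(ims['top'][120:240,170:290],None,fx=2.5,fy=2.5,interpolation=2)])
cv2.imwrite('pics/crop1.png',s[...,::-1])
```

```text
poly [[453, 118], [334, 134], [344, 204], [398, 198], [407, 212], [413, 208], [413, 196], [466, 187]]
top tab (np.float64(406.6143790849673), np.float64(205.79084967320262)) 153 [ 0.45089982 -0.20220311  0.084     ]
side tab (np.float64(336.0), np.float64(288.25)) 4 [ 0.44376569 -0.20591282  0.084     ]
top [227. 185.] [175 180 166] [0.51543149 0.16647714 0.028     ]
top [148. 173.] [  4 125 121] [0.54876903 0.3370201  0.028     ]
top [216. 260.] [  2 125 121] [0.35612212 0.1929687  0.028     ]
side [197. 191.] [ 35 124 124] [0.34312347 0.18761997 0.028     ]
side [277. 183.] [162 166 160] [0.50145619 0.14534764 0.028     ]
side [263. 136.] [ 40 129 127] [0.54577522 0.33185399 0.028     ]
```

View pics/crop1.png

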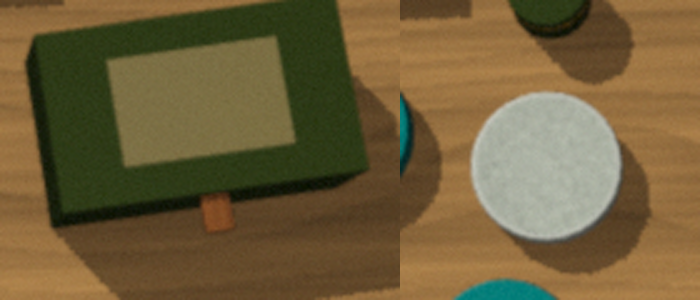

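The crop confirms the olive lid with its wooden tab at about (407,206) and the white disc at about (229,186). Next I need the box yaw and the first moves.

```bash
cat >> h.py <<'E'
def plan(P,yaw,steps=1):
    o=env.get_obs(); p=np.array(o['tool_pos']); A=R.from_euler('xyz',o['tool_rot'],degrees=True); B=R.from_euler('xyz',[180,0,yaw],degrees=True)
    print('t',round(o['time_s'],2),'pos',p.round(4),'rot',np.round(o['tool_rot'],1),'w',round(o['grip_width'],4),'F',np.round(o['force'],1))
    print('shift',(A.inv().apply(np.array(P)-p)/.2).round(3),'turn',((A.inv()*B).as_rotvec()/1.5).round(3))
E
python3 - <<'E'
from h import *
c=cal('top')
C=[onplane(c,p,.09)[:2] for p in((334.8,134),(453.6,119),(343,203),(467,187))]
print(np.round(C,3)); 
for a,b in((0,1),(2,3),(0,2),(1,3)):
    d=C[b]-C[a]; print(np.linalg.norm(d).round(3),np.degrees(np.arctan2(d[1],d[0])).round(1))
plan((.5,.35,.24),180); plan((.5,.35,.24),156.35)
E
```

```text
[[ 0.603 -0.063]
 [ 0.627 -0.308]
 [ 0.46  -0.073]
 [ 0.485 -0.325]]
0.246 -84.5
0.252 -84.4
0.144 -176.0
0.143 -173.5
t 0.8 pos [0.2608 0.5954 0.2226] rot [180.    0.  156.4] w 0.0871 F [-0.1 -0.4  0.1]
shift [-1.588 -0.644 -0.087] turn [ 0.     0.    -0.275]
t 0.8 pos [0.2608 0.5954 0.2226] rot [180.    0.  156.4] w 0.0871 F [-0.1 -0.4  0.1]
shift [-1.588 -0.644 -0.087] turn [0. 0. 0.]
```

>>> apply_moves:
  moves:
    - [-0.8, -0.32, -0.1, 0, 0, -0.14, 1]
    - [-0.8, -0.32, -0.1, 0, 0, -0.14, 1]
    - [-0.8, -0.32, -0.1, 0, 0, -0.14, 1]
    - [-0.8, -0.32, -0.1, 0, 0, -0.14, 1]
    - [-0.8, -0.32, -0.1, 0, 0, -0.14, 1]

```text
time_s: 1.3
tool_pos: [0.3868, 0.4684, 0.2436]
tool_rot: [180.0, 0.2, 167.9]
force: [-0.7, -0.1, 0.0]
grip_width: 0.0871
grasp_force: 0.0
```

```bash
python3 -c "
from h import *
plan((.52,.15,.26),-174.5); plan((.40,-.19,.24),-174.5)"
```

```text
t 1.3 pos [0.3868 0.4684 0.2436] rot [180.    0.2 167.9] w 0.0871 F [-0.7 -0.1  0. ]
shift [-0.986 -1.416 -0.079] turn [-0.     0.002 -0.205]
t 1.3 pos [0.3868 0.4684 0.2436] rot [180.    0.2 167.9] w 0.0871 F [-0.7 -0.1  0. ]
shift [-0.756 -3.205  0.02 ] turn [-0.     0.002 -0.205]
```

>>> apply_moves:
  moves:
    - [-0.6, -1, -0.05, 0, 0, -0.2, 1]
    - [-0.6, -1, -0.05, 0, 0, -0.2, 1]
    - [-0.6, -1, -0.05, 0, 0, -0.2, 1]
    - [-0.6, -1, -0.05, 0, 0, -0.2, 1]
    - [-0.6, -1, -0.05, 0, 0, -0.2, 1]
    - [-0.6, -1, -0.05, 0, 0, -0.2, 1]

```text
time_s: 1.9
tool_pos: [0.4613, 0.2472, 0.2533]
tool_rot: [-179.9, 0.1, -174.9]
force: [-0.6, 0.3, -0.7]
grip_width: 0.0871
grasp_force: 0.0
```

Run:
```python
from h import *
c=cal('wrist'); viewer.read_camera('wrist')
for d in masks_of('wrist','stand_top'):
    ct,_=cv2.findContours(d['pixels'].astype(np.uint8),0,1); k=max(ct,key=cv2.contourArea)
    W=np.array([onplane(c,p,.03)[:2] for p in k[:,0]],np.float32)
    print(np.round(d['location']),d['conf'],cv2.minEnclosingCircle(W))
plan((.42,-.2,.24),-174.5)
```

```text
[253.  88.] 0.83 ((0.35150274634361267, 0.20194129645824432), 0.06573448330163956)
[219. 211.] 0.71 ((0.5107945203781128, 0.1653210073709488), 0.06638012826442719)
t 2.0 pos [0.4587 0.253  0.2528] rot [ 179.9    0.  -174.5] w 0.0866 F [0.2 1.1 1.3]
shift [ 0.411 -2.236  0.061] turn [0.001 0.    0.   ]
```

>>> apply_moves:
  moves:
    - [0.1, -1, 0, 0, 0, 0, 1]
    - [0.1, -1, 0, 0, 0, 0, 1]
    - [0.1, -1, 0, 0, 0, 0, 1]
    - [0.1, -1, 0, 0, 0, 0, 1]
    - [0.1, -1, 0, 0, 0, 0, 1]

```text
time_s: 2.5
tool_pos: [0.4586, 0.0464, 0.253]
tool_rot: [-179.9, 0.0, -174.8]
force: [0.4, 0.3, -0.1]
grip_width: 0.087
grasp_force: 0.0
```

>>> apply_moves:
  moves:
    - [0.35, -1, 0.05, 0, 0, 0, 1]
    - [0.35, -1, 0.05, 0, 0, 0, 1]
    - [0.35, -1, 0.05, 0, 0, 0, 1]
    - [0.35, -1, 0.05, 0, 0, 0, 1]
    - [0.35, -1, 0.05, 0, 0, 0, 1]
    - [0.35, -1, 0.05, 0, 0, 0, 1]
    - [0.35, -1, 0.05, 0, 0, 0, 1]

```text
time_s: 3.2
tool_pos: [0.4093, -0.1516, 0.2426]
tool_rot: [180.0, 0.0, -174.2]
force: [0.2, 0.9, 0.1]
grip_width: 0.0868
grasp_force: 0.0
```

Run:
```python
from h import *
c=cal('wrist'); im=snap('wrist','pics/w1.png')
h=im.astype(int); t=((h[...,0]>1.9*h[...,1])&(h[...,0]>70)).astype(np.uint8)
n,l,s,ce=cv2.connectedComponentsWithStats(t)
for i in range(1,n):
    if s[i,4]>150: print(s[i],ce[i].round(1),onplane(c,ce[i],.084))
for d in boxes_of('wrist','lid_tab'): print(d)
plan((.45,-.2,.2),-174.5)
```

```text
{'location': [246.3, 267.1], 'conf': 0.65}
t 3.3 pos [ 0.4092 -0.1517  0.2425] rot [-180.    -0.  -174.2] w 0.087 F [ 0.4  0.7 -0. ]
shift [-0.179 -0.261  0.213] turn [-0.    -0.     0.004]
```

View pics/w1.png

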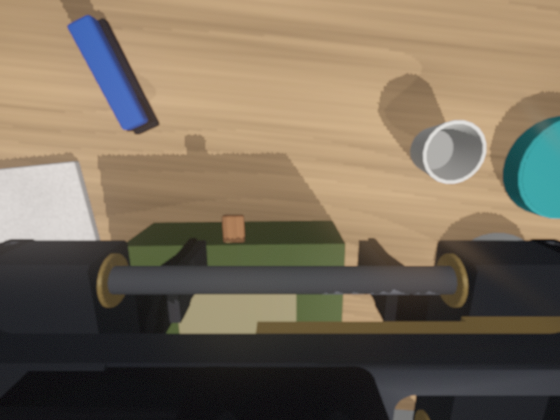

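The wrist view shows the wooden tab at (233,228) and the lid's front edge parallel to the finger line, so the yaw is right.

Run:
```python
from h import *
c=cal('wrist'); 
for p in((233,228),(233,215),(233,242),(222,228),(244,228)): print(p,onplane(c,p,.084).round(4))
P=onplane(c,(233,228),.084); P[0]-=.004;P[2]=.15; plan(P,-174.4)
P[2]=.070; plan(P,-174.4)
```

```text
(233, 228) [ 0.4511 -0.2026  0.084 ]
(233, 215) [ 0.436  -0.2035  0.084 ]
(233, 242) [ 0.4677 -0.2016  0.084 ]
(222, 228) [ 0.4523 -0.2149  0.084 ]
(244, 228) [ 0.4498 -0.1904  0.084 ]
t 3.3 pos [ 0.4092 -0.1517  0.2425] rot [-180.    -0.  -174.2] w 0.087 F [ 0.4  0.7 -0. ]
shift [-0.163 -0.273  0.463] turn [-0.    -0.     0.003]
t 3.3 pos [ 0.4092 -0.1517  0.2425] rot [-180.    -0.  -174.2] w 0.087 F [ 0.4  0.7 -0. ]
shift [-0.163 -0.273  0.863] turn [-0.    -0.     0.003]
```

>>> apply_moves:
  moves:
    - [-0.16, -0.27, 0.4, 0, 0, 0, 1]
    - [-0.16, -0.27, 0.4, 0, 0, 0, 1]
    - [-0.16, -0.27, 0.4, 0, 0, 0, 1]
    - [-0.16, -0.27, 0.6, 0, 0, 0, 1]
    - [-0.16, -0.27, 0.8, 0, 0, 0, 1]
    - [-0.16, -0.27, 0.87, 0, 0, 0, 0.5]
    - [-0.16, -0.27, 0.87, 0, 0, 0, 0.4]
    - [-0.16, -0.27, 0.87, 0, 0, 0, 0]
    - [-0.16, -0.27, 0.87, 0, 0, 0, 0]
    - [-0.16, -0.27, 0.87, 0, 0, 0, 0]
    - [-0.16, -0.27, 0.87, 0, 0, 0, 0]
    - [-0.16, -0.27, 0.87, 0, 0, 0, 0]
  grip_force: 8

```text
time_s: 4.5
tool_pos: [0.4457, -0.205, 0.0692]
tool_rot: [180.0, 0.1, -174.4]
force: [-0.4, 0.1, -0.6]
grip_width: 0.0389
grasp_force: 0.0
```

Run:
```python
from h import *
plan((.45,-.2,.1),-174.4); print(env.get_obs()['grasp_force'])
p0=np.array(env.get_obs()['tool_pos']); tab=np.array([0,0.0]) 
# in tool frame: box +x = tool -x ; z up = -tool z ; grip point: 170 mm before hinge, 15 above
a0=np.arctan2(15,170); r=np.hypot(170,15)
for th in range(0,112,6):
    t=np.radians(th); x=170-r*np.cos(t+a0); z=r*np.sin(t+a0)-15
    print(th,(-x/200).round(3),(-z/200).round(3))
```

```text
t 4.5 pos [ 0.4457 -0.205   0.0692] rot [ 1.800e+02  1.000e-01 -1.744e+02] w 0.0389 F [-0.4  0.1 -0.6]
shift [-0.024  0.023 -0.154] turn [ 0.     0.001 -0.   ]
0.0
0 -0.0 -0.0
6 -0.012 -0.088
12 -0.034 -0.175
18 -0.065 -0.259
24 -0.104 -0.339
30 -0.151 -0.415
36 -0.206 -0.485
42 -0.269 -0.549
48 -0.337 -0.607
54 -0.411 -0.657
60 -0.49 -0.699
66 -0.573 -0.732
72 -0.659 -0.757
78 -0.747 -0.772
84 -0.836 -0.778
90 -0.925 -0.775
96 -1.013 -0.763
102 -1.1 -0.741
108 -1.184 -0.71
```

>>> apply_moves:
  moves:
    - [0, 0, 0, 0, 0, 0, 0]
    - [0, 0, 0, 0, 0, 0, 0]
    - [0, 0, 0, 0, 0, 0, 0]
    - [0, 0, 0, 0, 0, 0, 0]
    - [0, 0, 0, 0, 0, 0, 0]
    - [0, 0, 0, 0, 0, 0, 0]

```text
time_s: 5.1
tool_pos: [0.4452, -0.2036, 0.0686]
tool_rot: [179.9, -0.0, -174.4]
force: [-1.5, 6.0, 3.6]
grip_width: 0.0237
grasp_force: 8.0
```

>>> apply_moves:
  moves:
    - [-0.005, 0.005, -0.044, 0, 0, 0, 0]
    - [-0.012, 0.005, -0.088, 0, 0, 0, 0]
    - [-0.022, 0.005, -0.131, 0, 0, 0, 0]
    - [-0.034, 0.005, -0.175, 0, 0, 0, 0]
    - [-0.049, 0.005, -0.217, 0, 0, 0, 0]
    - [-0.065, 0.005, -0.259, 0, 0, 0, 0]
    - [-0.084, 0.005, -0.299, 0, 0, 0, 0]
    - [-0.104, 0.005, -0.339, 0, 0, 0, 0]
    - [-0.127, 0.005, -0.377, 0, 0, 0, 0]
    - [-0.151, 0.005, -0.415, 0, 0, 0, 0]
    - [-0.178, 0.005, -0.451, 0, 0, 0, 0]
    - [-0.206, 0.005, -0.485, 0, 0, 0, 0]
    - [-0.237, 0.005, -0.518, 0, 0, 0, 0]
    - [-0.269, 0.005, -0.549, 0, 0, 0, 0]
    - [-0.303, 0.005, -0.579, 0, 0, 0, 0]
    - [-0.337, 0.005, -0.607, 0, 0, 0, 0]
    - [-0.374, 0.005, -0.632, 0, 0, 0, 0]
    - [-0.411, 0.005, -0.657, 0, 0, 0, 0]
    - [-0.45, 0.005, -0.679, 0, 0, 0, 0]
    - [-0.49, 0.005, -0.699, 0, 0, 0, 0]

```text
time_s: 7.1
tool_pos: [0.5429, -0.1925, 0.2092]
tool_rot: [179.8, -0.0, -174.4]
force: [-2.9, 7.0, 1.0]
grip_width: 0.0241
grasp_force: 8.0
```

>>> apply_moves:
  moves:
    - [-0.041, 0.005, -0.018, 0, 0, 0, 0]
    - [-0.083, 0.005, -0.033, 0, 0, 0, 0]
    - [-0.126, 0.005, -0.047, 0, 0, 0, 0]
    - [-0.169, 0.005, -0.058, 0, 0, 0, 0]
    - [-0.213, 0.005, -0.067, 0, 0, 0, 0]
    - [-0.257, 0.005, -0.073, 0, 0, 0, 0]
    - [-0.301, 0.005, -0.077, 0, 0, 0, 0]
    - [-0.346, 0.005, -0.079, 0, 0, 0, 0]
    - [-0.39, 0.005, -0.079, 0, 0, 0, 0]
    - [-0.435, 0.005, -0.076, 0, 0, 0, 0]
    - [-0.479, 0.005, -0.071, 0, 0, 0, 0]
    - [-0.523, 0.005, -0.064, 0, 0, 0, 0]
    - [-0.567, 0.005, -0.054, 0, 0, 0, 0]
    - [-0.61, 0.005, -0.042, 0, 0, 0, 0]
    - [-0.65, 0.005, -0.028, 0, 0, 0, 0]

```text
time_s: 8.6
tool_pos: [0.6742, -0.1777, 0.2154]
tool_rot: [179.8, 0.2, -174.3]
force: [-0.0, 7.4, 2.9]
grip_width: 0.0242
grasp_force: 8.0
```

Run:
```python
from h import *
snap('side','pics/side1.png')
```

```text
(no output)
```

View pics/side1.png

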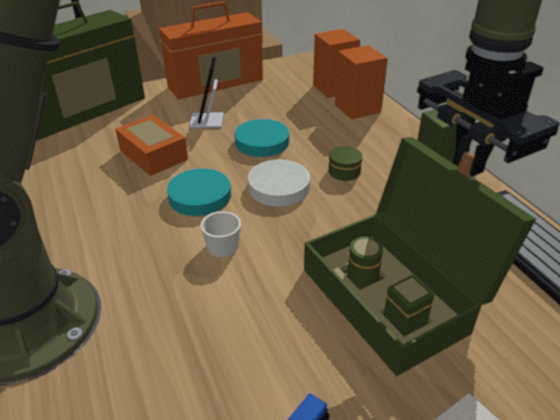

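The lid stands open past vertical, held at the tab (465,160). The round tin is at (366,260) in the left pocket and the square tin at (409,303). I'll release the tab.

>>> apply_moves:
  moves:
    - [0, 0.02, 0, 0, 0, 0, 0.6]
    - [0, 0.02, 0, 0, 0, 0, 0.6]
    - [0, 0.02, 0, 0, 0, 0, 0.6]
    - [0, 0.02, 0, 0, 0, 0, 0.6]
    - [0, 0.02, 0, 0, 0, 0, 0.6]
    - [0, 0.02, -0.2, 0, 0, 0, 0.6]
    - [0, 0.02, -0.4, 0, 0, 0, 0.6]
    - [0.3, 0.02, -0.4, 0, 0, 0, 0.7]
    - [0.6, 0.02, -0.3, 0, 0, 0, 0.8]
    - [0.9, 0.02, -0.2, 0, 0, 0, 0.8]
    - [0.9, 0.02, -0.2, 0, 0, 0, 0.8]
    - [0.9, 0.02, -0.2, 0, 0, 0, 0.8]
    - [0.9, 0.02, -0.2, 0, 0, 0, 0.8]

```text
time_s: 9.95
tool_pos: [0.4922, -0.1944, 0.2544]
tool_rot: [179.9, 0.1, -174.5]
force: [-0.1, 0.5, 0.7]
grip_width: 0.0693
grasp_force: 0.0
```

Run:
```python
from h import *
for n in('top','side'):
    c=cal(n); im=viewer.read_camera(n); cv2.imwrite(f'pics/{n}2.png',im[...,::-1])
    for t in('round_tin_mid','square_tin_mid'):
        for d in masks_of(n,t):
            ys,xs=np.nonzero(d['pixels']); print(n,t,np.round(d['location']),round(d['conf'],2),(xs.min(),xs.max(),ys.min(),ys.max()),onplane(c,d['location'],.06).round(4))
plan((.56,-.14,.2),-174.4)
```

```text
top round_tin_mid [369. 169.] 0.76 (np.int64(356), np.int64(381), np.int64(154), np.int64(184)) [ 0.534  -0.1344  0.06  ]
top square_tin_mid [422. 159.] 0.71 (np.int64(414), np.int64(426), np.int64(148), np.int64(165)) [ 0.5521 -0.2471  0.06  ]
side round_tin_mid [366. 259.] 0.6 (np.int64(348), np.int64(382), np.int64(237), np.int64(287)) [ 0.531  -0.1487  0.06  ]
side square_tin_mid [408. 300.] 0.84 (np.int64(384), np.int64(433), np.int64(275), np.int64(335)) [ 0.5425 -0.2526  0.06  ]
t 10.25 pos [ 0.4934 -0.1943  0.2541] rot [-179.9   -0.  -174.4] w 0.0695 F [ 0.6 -0.2  0.5]
shift [-0.358  0.238  0.27 ] turn [-0.001 -0.     0.   ]
```

View pics/side2.png

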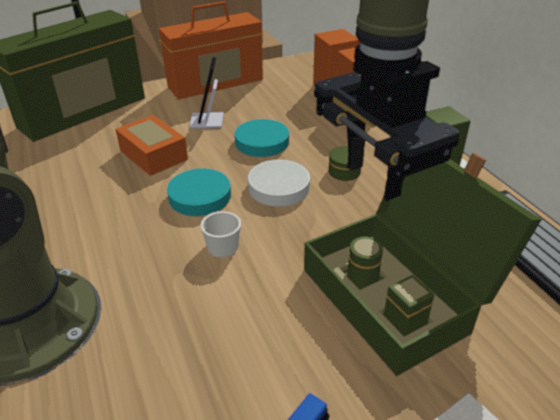

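The lid rests open by itself (tab at 475,163); both tins stand as before. One wrist look will fix the tin's position.

>>> apply_moves:
  moves:
    - [0.27, 0.24, 0.0, 0, 0, 0, 0.9]
    - [0.27, 0.24, 0.0, 0, 0, 0, 0.9]
    - [0.27, 0.24, 0.0, 0, 0, 0, 0.9]
    - [0.27, 0.24, 0.0, 0, 0, 0, 0.9]

```text
time_s: 10.65
tool_pos: [0.4349, -0.1519, 0.2544]
tool_rot: [-180.0, 0.1, -174.4]
force: [1.1, 0.3, 1.1]
grip_width: 0.0784
grasp_force: 0.0
```

Run:
```python
from h import *
c=cal('wrist'); im=snap('wrist','pics/w3.png')
for d in masks_of('wrist','round_tin_mid'):
    ys,xs=np.nonzero(d['pixels']); print(np.round(d['location']),d['conf'],(xs.min(),xs.max(),ys.min(),ys.max()),onplane(c,d['location'],.07))
print('pred',proj(c,(.537,-.139,.075)),proj(c,(.51,-.139,.075)))
plan((.537,-.139,.2),-174.4)
```

```text
[286. 253.] 0.57 (np.int64(264), np.int64(304), np.int64(236), np.int64(265)) [ 0.51179802 -0.14015138  0.07      ]
pred [284.56119042 273.25029623] [286.73514622 253.13886267]
t 10.75 pos [ 0.435  -0.1525  0.2543] rot [-180.     0.  -174.5] w 0.0782 F [ 0.1 -0.2 -0.1]
shift [-0.514  0.018  0.272] turn [-0.001  0.001 -0.001]
```

View pics/w3.png

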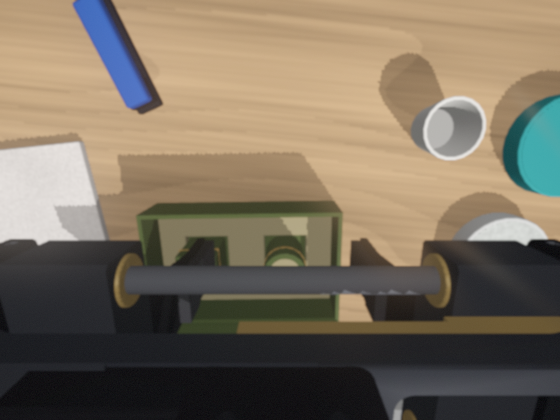

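Through the gripper the tin shows at about (286,258), which agrees with the geometry: centre ≈ (0.539,-0.138). I'll go above it, then down.

>>> apply_moves:
  moves:
    - [-0.525, 0.023, 0.3, 0, 0, 0, 0.95]
    - [-0.525, 0.023, 0.3, 0, 0, 0, 0.95]
    - [-0.525, 0.023, 0.5, 0, 0, 0, 0.95]
    - [-0.525, 0.023, 0.6, 0, 0, 0, 0.95]
    - [-0.525, 0.023, 0.7, 0, 0, 0, 0.95]
    - [-0.525, 0.023, 0.7, 0, 0, 0, 0.95]
    - [-0.525, 0.023, 0.7, 0, 0, 0, 0.95]

```text
time_s: 11.45
tool_pos: [0.5386, -0.1378, 0.1141]
tool_rot: [-179.9, -0.0, -174.5]
force: [-0.3, 0.3, 0.7]
grip_width: 0.0826
grasp_force: 0.0
```

```bash
python3 -c "
from h import *
plan((.539,-.138,.04),-174.4)"
```

```text
t 11.45 pos [ 0.5386 -0.1378  0.1141] rot [-179.9   -0.  -174.5] w 0.0826 F [-0.3  0.3  0.7]
shift [-0.002 -0.001  0.371] turn [-0.001 -0.    -0.001]
```

>>> apply_moves:
  moves:
    - [0, 0, 0.1, 0, 0, 0, 0.95]
    - [0, 0, 0.2, 0, 0, 0, 0.95]
    - [0, 0, 0.3, 0, 0, 0, 0.95]
    - [0, 0, 0.37, 0, 0, 0, 0.95]
    - [0, 0, 0.37, 0, 0, 0, 0.6]
    - [0, 0, 0.37, 0, 0, 0, 0.5]
    - [0, 0, 0.37, 0, 0, 0, 0.4]
    - [0, 0, 0.37, 0, 0, 0, 0.4]
    - [0, 0, 0.37, 0, 0, 0, 0.4]
    - [0, 0, 0.37, 0, 0, 0, 0.4]
    - [0, 0, 0.37, 0, 0, 0, 0.4]
    - [0, 0, 0.37, 0, 0, 0, 0.4]
  grip_force: 20

```text
time_s: 12.65
tool_pos: [0.5389, -0.1373, 0.0409]
tool_rot: [-180.0, 0.1, -174.4]
force: [-0.3, -0.4, 7.1]
grip_width: 0.0536
grasp_force: 20.0
```

>>> apply_moves:
  moves:
    - [0, 0, -0.03, 0, 0, 0, 0.4]
    - [0, 0, -0.1, 0, 0, 0, 0.4]
    - [0, 0, -0.2, 0, 0, 0, 0.4]
    - [0, 0, -0.3, 0, 0, 0, 0.4]
    - [0, 0, -0.4, 0, 0, 0, 0.4]
    - [0, 0, -0.5, 0, 0, 0, 0.4]
    - [0, 0, -0.55, 0, 0, 0, 0.4]
    - [0, 0, -0.55, 0, 0, 0, 0.4]
    - [0, 0, -0.55, 0, 0, 0, 0.4]

```text
time_s: 13.55
tool_pos: [0.5377, -0.1368, 0.1495]
tool_rot: [180.0, -0.0, -174.4]
force: [-0.1, 0.3, -1.8]
grip_width: 0.0536
grasp_force: 20.0
```

```bash
python3 -c "
from h import *
plan((.511,.165,.15),-174.4)"
```

```text
t 13.55 pos [ 0.5377 -0.1368  0.1495] rot [ 180.    -0.  -174.4] w 0.0536 F [-0.1  0.3 -1.8]
shift [-0.014  1.515 -0.002] turn [ 0. -0. -0.]
```

>>> apply_moves:
  moves:
    - [0, 0.05, 0, 0, 0, 0, 0.4]
    - [0, 0.15, 0, 0, 0, 0, 0.4]
    - [0, 0.3, 0, 0, 0, 0, 0.4]
    - [0, 0.45, 0, 0, 0, 0, 0.4]
    - [0, 0.6, 0, 0, 0, 0, 0.4]
    - [0, 0.75, 0, 0, 0, 0, 0.4]
    - [0, 0.88, 0, 0, 0, 0, 0.4]
    - [0, 0.96, 0, 0, 0, 0, 0.4]
    - [0, 1, 0, 0, 0, 0, 0.4]
    - [0, 1, 0, 0, 0, 0, 0.4]
    - [0, 1, 0, 0, 0, 0, 0.4]

```text
time_s: 14.65
tool_pos: [0.5185, 0.0611, 0.1496]
tool_rot: [-180.0, -0.0, -174.5]
force: [-0.3, -0.2, -1.3]
grip_width: 0.0535
grasp_force: 20.0
```

Run:
```python
from h import *
viewer.read_camera('top'); c=cal('top'); 
for d in masks_of('top','stand_top'):
    ct,_=cv2.findContours(d['pixels'].astype(np.uint8),0,1); k=max(ct,key=cv2.contourArea)
    W=np.array([onplane(c,p,.03)[:2] for p in k[:,0]],np.float32)
    print(np.round(d['location']),cv2.minEnclosingCircle(W))
plan((.511,.165,.08),-174.4)
```

```text
[222. 193.] ((0.5120154023170471, 0.16318796575069427), 0.0658659040927887)
[213. 261.] ((0.35135480761528015, 0.1996692717075348), 0.06633541733026505)
[146. 173.] ((0.5483323335647583, 0.34366485476493835), 0.06839977204799652)
t 14.75 pos [0.5188 0.0606 0.1499] rot [-180.    -0.  -174.5] w 0.0536 F [-0.8 -0.6 -0.9]
shift [-0.011  0.523  0.349] turn [-0.    -0.    -0.002]
```

>>> apply_moves:
  moves:
    - [-0.01, 0.1, 0, 0, 0, 0, 0.4]
    - [-0.01, 0.22, 0, 0, 0, 0, 0.4]
    - [-0.01, 0.35, 0, 0, 0, 0, 0.4]
    - [-0.01, 0.46, 0, 0, 0, 0, 0.4]
    - [-0.01, 0.52, 0.03, 0, 0, 0, 0.4]
    - [-0.01, 0.52, 0.1, 0, 0, 0, 0.4]
    - [-0.01, 0.52, 0.17, 0, 0, 0, 0.4]
    - [-0.01, 0.52, 0.24, 0, 0, 0, 0.4]
    - [-0.01, 0.52, 0.3, 0, 0, 0, 0.4]
    - [-0.01, 0.52, 0.34, 0, 0, 0, 0.4]
    - [-0.01, 0.52, 0.37, 0, 0, 0, 0.4]
    - [-0.01, 0.52, 0.39, 0, 0, 0, 0.4]
    - [-0.01, 0.52, 0.4, 0, 0, 0, 0.4]
    - [-0.01, 0.52, 0.4, 0, 0, 0, 0.4]

```text
time_s: 16.15
tool_pos: [0.5108, 0.1658, 0.07]
tool_rot: [180.0, 0.0, -174.4]
force: [-0.1, -0.3, -0.7]
grip_width: 0.0534
grasp_force: 20.0
```

>>> apply_moves:
  moves:
    - [0, 0, 0.005, 0, 0, 0, 0.4]
    - [0, 0, 0.01, 0, 0, 0, 0.4]
    - [0, 0, 0.015, 0, 0, 0, 0.4]
    - [0, 0, 0.015, 0, 0, 0, 0.4]

```text
time_s: 16.55
tool_pos: [0.5106, 0.1658, 0.0669]
tool_rot: [180.0, -0.0, -174.4]
force: [-0.3, -0.6, -1.6]
grip_width: 0.0534
grasp_force: 20.0
```

>>> apply_moves:
  moves:
    - [0, 0, 0.005, 0, 0, 0, 0.4]
    - [0, 0, 0.01, 0, 0, 0, 0.4]
    - [0, 0, 0.01, 0, 0, 0, 0.4]

```text
time_s: 16.85
tool_pos: [0.5107, 0.1658, 0.0659]
tool_rot: [180.0, -0.0, -174.4]
force: [-2.2, -0.7, 5.6]
grip_width: 0.0532
grasp_force: 20.0
```

Contact is felt (5.6 N up). I'll release and rise.

>>> apply_moves:
  moves:
    - [0, 0, 0, 0, 0, 0, 0.7]
    - [0, 0, 0, 0, 0, 0, 0.8]
    - [0, 0, 0, 0, 0, 0, 0.9]
    - [0, 0, 0, 0, 0, 0, 0.9]
    - [0, 0, 0, 0, 0, 0, 0.9]
    - [0, 0, -0.1, 0, 0, 0, 0.9]
    - [0, 0, -0.25, 0, 0, 0, 0.9]
    - [0, 0, -0.45, 0, 0, 0, 0.9]
    - [0, 0, -0.65, 0, 0, 0, 0.9]
    - [0.3, 0.5, -0.8, 0, 0, 0, 0.9]
    - [0.4, 0.8, -0.8, 0, 0, 0, 0.9]
    - [0.4, 0.8, -0.8, 0, 0, 0, 0.9]
    - [0.4, 0.8, -0.8, 0, 0, 0, 0.9]
    - [0.4, 0.8, -0.8, 0, 0, 0, 0.9]

```text
time_s: 18.25
tool_pos: [0.4119, 0.3228, 0.2255]
tool_rot: [179.8, -0.0, -173.9]
force: [0.2, 0.3, 0.8]
grip_width: 0.0782
grasp_force: 0.0
```

Run:
```python
from h import *
snap('side','pics/side4.png'); print(env.get_obs()['tool_pos'])
```

```text
[0.41394769 0.31953685 0.22510752]
```

View pics/side4.png

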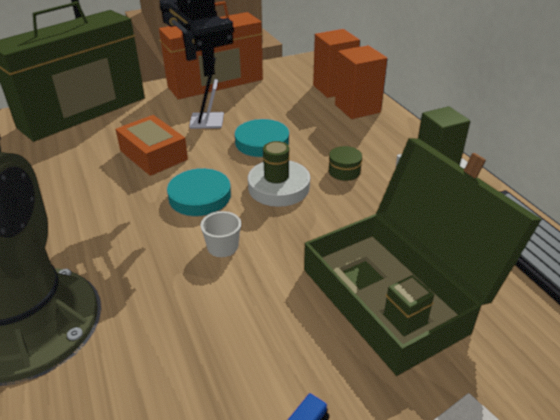

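The round tin stands upright in the middle of the white stand (276,163), the lid is open (tab 475,165), and the square tin is still in its place (409,303).

```bash
python3 -c "
from h import *
print(env.sign_off())"
```

```text
the job is handed in; nothing more can be done
None
```

I handed the job in at about 18 s: the lid stays open by itself, the round tin stands upright near the middle of the white stand, and the square tin is in its place; the sign-off returned no verdict.

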